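Dispense one sample puck and nudge it into the rest

TASK

Press the black plunger of the puck dispenser all the way down once, so that a single puck comes out, and let the plunger come back up. Then nudge that puck along the worktop with the fingers, without picking it up, into a pocket of the low H-shaped rest beside the outlet until it sits fully home against the crossbar. Leave the other pucks in the dispenser and do not disturb the things standing around.

Things in the scene. Friction and masses are not known exactly. Their poses are not given: they have to be found in the camera images.
- dispenser: Grey puck dispenser, fixed; origin on the worktop under the stack's centre, x away from its outlet (outlet at -x, roughly facing the robot), z up. Open-topped magazine 52x52 mm, 60 tall, round the origin, no floor; body behind it to x=103 mm, 46 tall. Holds four stacked pucks. Pressing the plunger slides the bottom puck out to -x, 2.4 times the plunger's travel; on release the stack drops by one.
- plunger_top (a point): Centre of the flat top of the plunger's black round cap, 32 mm diameter, 70 mm behind the dispenser's origin (+x of the dispenser), 87 mm above the worktop when up. It moves down with the plunger.
- plunger (a joint): Travel of the plunger in m: 0 up, 0.025 fully down (stop). A spring returns it: about 3 N to start, 7 to 8 N at the stop.
- outlet (a point): Where the centre of the ejected puck comes to lie after an unhurried full press (within about 6 mm; it slides up to 25 mm farther if the plunger is struck fast): 58 mm in front of the dispenser's origin (-x of the dispenser), 7 mm above the worktop.
- puck_1_center (a point): Centre of the bottom puck, the one to be dispensed: white flat disc with a steel face, 40 mm diameter, 14 mm tall, about 30 g. Slides on the worktop.
- puck_2_center (a point): Centre of the second puck of the stack, same kind; stays in the dispenser.
- puck_3_center (a point): Centre of the third puck, same kind; stays in the dispenser.
- puck_4_center (a point): Centre of the top puck, same kind; stays in the dispenser.
- bay: Low aluminium rest, an H from above, 10 mm tall, fixed left or right of the outlet, about 95-125 mm off. Origin on the worktop, mid crossbar. Crossbar along x, 6 mm thick; rails along y, 48 mm apart inside, to y=+-31 mm, then flared to +-43: a floorless pocket open to +y and one to -y. Near pocket: the one whose mouth faces the outlet. A puck that is home has its centre 23 mm from the origin along y.
- monitor_a: Big computer monitor on a round foot, fixed obstacle, about 440 mm wide along y and 410 mm tall, left of the dispenser (y about -0.06 to 0.38, x about 0.47 to 0.65). Keep arm and hand clear of it: pass in front of it. Origin under its centre.
- timer: White wedge-shaped bench timer, 52 x 62 x 34 mm, standing on the other side of the outlet from the rest; origin under its centre. Bystander, loose; not to be moved.
- jar_2: White sample jar with a screw cap, 46 mm diameter, 70 mm tall; origin under its centre. Bystander, loose; not to be moved.
- oil_bottle: Small brown bottle, 26 mm diameter, 62 mm tall; origin under its centre. Bystander, loose; not to be moved.
- tape_roll: Roll of tape lying flat, 57 mm diameter, 18 mm tall; origin under its centre. Bystander, loose; not to be moved.
- marker_1: Marker pen lying on its side, 131 mm long (its y axis), 14 mm thick; origin under its centre. Bystander, loose; not to be moved.
- puck_1: The body of the bottom puck; origin at the centre of its underside.
There are look-alikes about, which are no part of the job. What is shaped like the dispenser but brown is not meant.

How it is judged:
By the outcome, as a careful person would: the job done as asked, in the order asked, and still so for the second after the job is handed in, with the robot touching nothing.
It also fails if it takes over 48 s, if anything falls off the work surface, if the arm or the gripper's body presses on something with over 40 N, if the wrist force passes 120 N, or if a joint passes its speed limit or range.

ROBOT

A 6-joint arm with a two-finger parallel gripper is mounted at the origin on a cart in front of the work surface, level with it; the furniture and walls round the work are solid. World frame = base frame: x ahead of the robot, y to its left, z up, the work surface at z = 0. Lengths are in mm, angles in rad, forces in N, time in s.
With the tool pointing down it reaches from about 275 to 750 mm from the base axis. Payload 10.2 kg.
Tool frame: the origin (TCP) lies between the finger pads; the fingertips stand 22 mm ahead of it and the grasp point (between the pads) lies 3 mm ahead of it (ctrl.nose_length is the distance from the TCP to the fingertips, in mm); y points along the fingers, z is the direction in which the jaws open and shut, and the axes are right-handed (so a half turn about y gives the same grasp; the last joint's range is limited). The gripper opens to 85 mm and grips with 20 to 120 N. Pads are 22 mm wide; open, the fingers measure 114 mm over their backs; the gripper's body (76 mm by 85 mm) begins 54 mm behind the grasp point. The pads swing forward as they close: fully open they stand 13 mm farther back than shut.
Start: joints at [0.886, 0.313, 1.498, -0, 1.331, -0.223], TCP at [233.932, 470.007, 253.294] pointing down, gripper open.
Joint ranges: [-2.94, 2.94], [-0.97, 2.17], [0.19, 2.56], [-1.23, 4.37], [0.02, 3.11], [-2.88, 2.88]. Speed limits (rad/s): [2.39, 2.39, 3.01, 3.14, 3.14, 3.14].

INTERFACE

Orientations are given as a unit quaternion [w, x, y, z].
In Python, from rig import ctrl, eyes, models gives the robot as it stands.
- The arm moves only by the shell command python3 -m crank 'ROWS' [FORCE]. ROWS is JSON, a list of rows, each an object with "dp": the shift along the tool's x, y, z in mm, a list of three; "roll": the turn about the tool's y in rad; "gripper": the closure in counts, from 0 (fully open) to 255 (shut). A call has 1 to 10 rows; each row is the pose to reach, as a shift and turn from the pose commanded when the call began, along the tool's axes at that moment; what a row does not reach only later rows make up. A row lasts 1/12 s, in which the tool goes at most 41.7 mm and 7.16 degrees, less where a joint would pass 70% of its speed; a pose out of reach is approached as far as the arm can. A call with a gripper value outside its range is refused whole. The fingers move at their own pace and stop on an object; FORCE is the grip in N (left out, the last holds). Time passes only in rows, so rows that repeat a pose let the fingers close. It gives the time, the measured TCP pose, the force and the opening at its end, in the units of the state.
- ctrl.sense(): the state, without advancing time (a new reading comes with each control period).
- eyes.capture(name): name is "side" or "top" or "wrist"; returns a dict with "color" (384x512x3 uint8, red, green, blue), "fx", "fy", "cx", "cy" (pixels), "distortion" ([k1, k2, p1, p2, k3] as OpenCV has them; the pictures are not rectified), "R" (3x3) and "t" (3): a world point X has camera coordinates R X + t. Camera axes: x right, y down, z forward; pixel columns grow to the right and rows downward; lengths in mm; the calibration is good to about 2 mm. A picture is of the moment at which its call begins. There is no depth.
- ctrl.finish_job(): hands the job in, once; it reports no verdict.
Trained networks look in a picture, given as the dict that the camera call returned (one of the last four; its "shot" number tells which), for a name from the list of things; names that differ only in an ending like _2 or _b are one class to them, and where a whole thing is asked for, a point or a joint stands for the part that bears it (a point fixed in the world has none). Each returns a list of dicts, best first, with "confidence" (0 to 1); they miss things now and then, are a little off and sometimes report something else, mostly with a low value. They report only what shows in the picture. A call takes as long as a camera call. They do not tell look-alikes from the thing itself.
- models.spot_in(picture, label): "extent" ([centre column, centre row, width, height] in pixels, round what is visible of it).
- models.spot_point(picture, label): "centre" ([column, row] in pixels: a listed point, or the origin of a listed thing).
The state is a dict: "time_s": time; "joints": joint angles; "dq": joint speeds; "tau": joint torques, N m; "eef_pos": TCP position; "ee_rot": TCP orientation; "force": force on the tool from outside, world axes, zero at the start; "wrist_torque": the same for the moment, N m; "grip_width": opening from 0.0 (shut) to 1.0 (fully open).
Only numpy, scipy, OpenCV 4.12 (cv2) and the standard library are available. Lean on these libraries where they do the work, as an engineer would, in place of code of your own. Each camera call takes 0.05 s, during which the arm holds its last target. There are 200 camera calls.

## Working session

There is one attempt and no reset: what is moved stays moved. The work goes in short steps, Python scripts to look and compute and a shell command to move; the robot and the scene stay as the last step left them, time stands still between calls to the robot, and variables do not carry over. Pictures are saved under pics/ and viewed, about 8 in all and at most 12, crops included, and the job is handed in when it is done.

```bash
mkdir -p pics; ls
cat > h.py <<'E'
import numpy as np, cv2, json
from rig import ctrl, eyes, models
def K(p): return np.array([[p["fx"],0,p["cx"]],[0,p["fy"],p["cy"]],[0,0,1.]])
def ray(p,uv):
    q=cv2.undistortPoints(np.array([[uv]],float),K(p),np.array(p["distortion"],float))[0,0]
    R=np.array(p["R"]);t=np.array(p["t"]);return -R.T@t, R.T@np.array([q[0],q[1],1.])
def onz(p,uv,z):
    c,d=ray(p,uv);return c+d*(z-c[2])/d[2]
def proj(p,X):
    return cv2.projectPoints(np.array(X,float).reshape(-1,3),cv2.Rodrigues(np.array(p["R"]))[0],np.array(p["t"],float),K(p),np.array(p["distortion"],float))[0].reshape(-1,2)
def save(p,n,crop=None,s=1):
    im=cv2.cvtColor(p["color"],cv2.COLOR_RGB2BGR)
    if crop: im=im[crop[1]:crop[3],crop[0]:crop[2]]
    cv2.imwrite("pics/"+n,cv2.resize(im,None,fx=s,fy=s,interpolation=cv2.INTER_CUBIC))
E
python3 - <<'E'
from h import *
s=ctrl.sense();print(s, ctrl.nose_length)
Z=dict(dispenser=0,plunger_top=87,outlet=7,puck_4_center=49,bay=0,timer=0,jar_2=0,oil_bottle=0,tape_roll=0,marker_1=0,monitor_a=0)
np.set_printoptions(precision=1,suppress=True)
for c in("top","side"):
    p=eyes.capture(c);save(p,c+"1.png",s=1.5)
    print(c,"cam at",-np.array(p["R"]).T@p["t"])
    for n,z in Z.items():
        for r in models.spot_point(p,n)[:3]: print(n,round(r["confidence"],2),np.array(r["centre"]),onz(p,r["centre"],z))
E
```

```text
pics
{'time_s': 0.0, 'joints': array([ 8.85604605e-01,  3.13402846e-01,  1.49850178e+00,  1.82205408e-05,
        1.33099866e+00, -2.23434018e-01]), 'dq': array([-9.12767525e-04,  4.17075303e-04,  3.94265360e-04,  3.16780500e-05,
       -9.72135088e-04,  6.21957298e-04]), 'tau': array([ 1.44486232e-03, -4.12267542e+01, -2.59737700e+01, -9.65162440e-05,
        4.21509409e-03, -2.66677731e-06]), 'eef_pos': array([233.75788295, 469.80442594, 252.73483426]), 'ee_rot': array([-0.68793004,  0.6887573 , -0.1620199 ,  0.16160195]), 'force': array([0.55746347, 0.70222056, 0.53451103]), 'wrist_torque': array([ 0.0051466 ,  0.03084445, -0.01610405]), 'grip_width': 0.9991007639422691} 22.0
top cam at [ 419.7  -96.9 1152.7]
dispenser 0.73 [164.3  97.7] [790.2 101.4   0. ]
dispenser 0.67 [293.1 185.7] [ 562.5 -208.7    0. ]
plunger_top 0.52 [302.3 153.4] [ 624.2 -223.8   87. ]
plunger_top 0.42 [170.4  60.7] [851.9  73.1  87. ]
outlet 0.8 [161.4 120.9] [729.1 107.    7. ]
puck_4_center 0.81 [290.3 185.8] [ 556.3 -197.5   49. ]
bay 0.65 [325.9 221.7] [ 473.7 -284.2    0. ]
timer 0.65 [241.9 205.9] [517.1 -84.6   0. ]
jar_2 0.56 [353.2 119.6] [ 723.3 -364.6    0. ]
oil_bottle 0.66 [233.5 109.2] [755.5 -69.6   0. ]
tape_roll 0.75 [189.8 270.3] [367.7  42.2   0. ]
marker_1 0.74 [259.4 268.4] [ 368.1 -122.1    0. ]
side cam at [-318.6  -62.9  466. ]
dispenser 0.63 [292.5 226.9] [ 558.7 -205.7    0. ]
plunger_top 0.47 [295.2 184. ] [ 612.8 -216.7   87. ]
outlet 0.66 [291.2 237.2] [ 497.1 -193.7    7. ]
puck_4_center 0.44 [293.2 212.3] [ 536.6 -202.3   49. ]
puck_4_center 0.43 [343.7 198.2] [ 607.4 -337.3   49. ]
bay 0.79 [337.1 240.6] [ 487.3 -295.8    0. ]
timer 0.65 [238.4 238.4] [511.2 -77.    0. ]
jar_2 0.71 [342.7 197.6] [ 720.4 -367.8    0. ]
oil_bottle 0.5 [237.4 195.5] [751.8 -80.3   0. ]
marker_1 0.48 [263.1 271.5] [ 376.4 -121.8    0. ]
monitor_a 0.26 [338.9 242.3] [ 479.6 -298.     0. ]
```

View pics/top1.png

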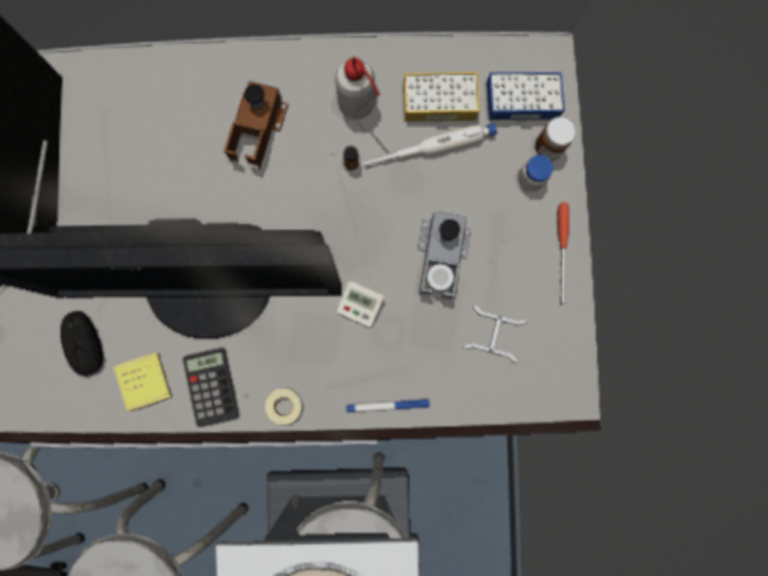

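Run:
```python
from h import *
im=cv2.imread("pics/top1.png");im=im[180:420,300:600];cv2.imwrite("pics/top1c.png",cv2.resize(im,None,fx=2.5,fy=2.5,interpolation=cv2.INTER_CUBIC))
```

```text
(no output)
```

View pics/top1c.png

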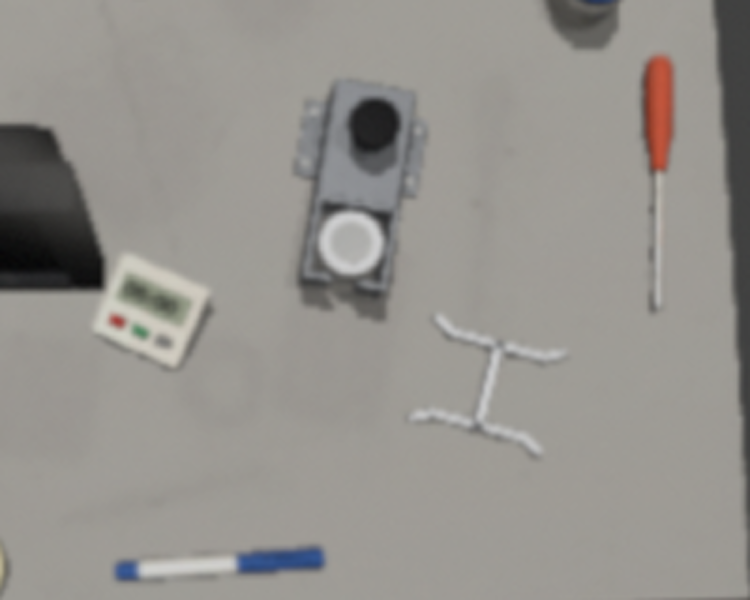

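View pics/side1.png

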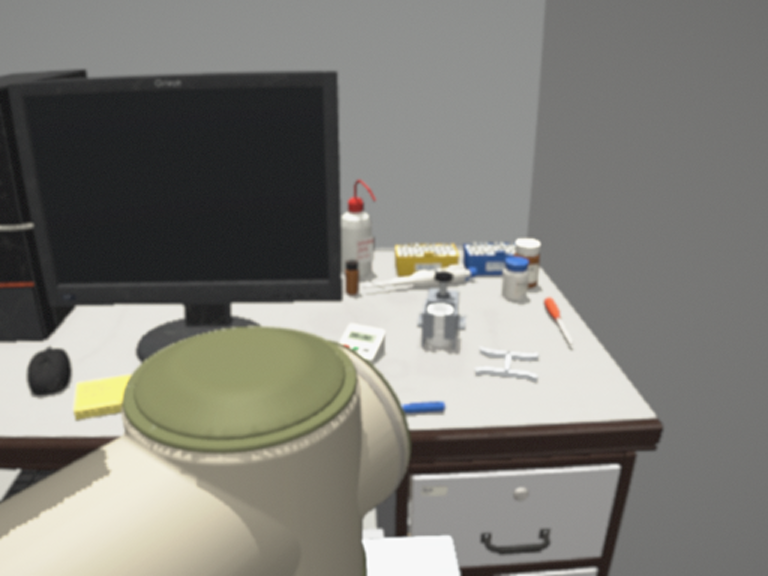

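The candidates for the dispenser are the grey one with the white puck at top px (293,186) and the brown one at (170,80). I choose the grey one. The H rest is at (326,222) to its right, and the timer is at (242,206) to its left. Next I fit the poses.

```bash
cat > fit.py <<'E'
from h import *
from scipy.optimize import least_squares
np.set_printoptions(precision=2,suppress=True)
from scipy.spatial.transform import Rotation as Ro
p=eyes.capture("top");q=eyes.capture("side")
c=lambda u,v:((u/2.5+300)/1.5,(v/2.5+180)/1.5)
def W(x,P):
    P=np.array(P,float);a=x[2];return np.c_[x[0]+np.cos(a)*P[:,0]-np.sin(a)*P[:,1],x[1]+np.sin(a)*P[:,0]+np.cos(a)*P[:,1],P[:,2]]
def fit(x0,P,uv,P2,uv2):
    f=lambda x:np.r_[(proj(p,W(x,P))-uv).ravel(),(proj(q,W(x,P2))-uv2).ravel()]
    s=least_squares(f,x0,loss="soft_l1");print(s.x,np.degrees(s.x[2]),s.fun.round(1));return s.x
d=fit([560,-205,-.2],[(70,0,87),(0,0,56),(-26,26,60),(-26,-26,60)],[c(375,125),c(351,243),c(302,283),c(386,293)],[(70,0,87),(0,0,56)],[(443/1.5,277/1.5),(439/1.5,310/1.5)])
b=fit([475,-287,-.2],[(27,0,10),(-27,0,10),(27,43,10),(27,-43,10),(-27,43,10),(-27,-43,10)][:2],[c(499,347),c(480,425)],[(0,0,10)],[(509/1.5,361/1.5)])
print("plunger",W(d,[(70,0,87)]),"outlet",W(d,[(-58,0,7)]),"near home",W(b,[(0,23,0)]),"mouth",W(b,[(0,60,0)]))
s=ctrl.sense();r=s["ee_rot"];print("R tool cols",Ro.from_quat(r,scalar_first=True).as_matrix())
E
python3 fit.py
```

```text
[ 555.58 -204.19   -0.2 ] -11.591867844145831 [-0.1  0.1 -0.1  0.9  0.  -0.8  0.1  0.5 -0.2 -2.4  0.3 -0.7]
[ 469.74 -294.33   -0.28] -16.31351289407817 [ 0.5 -0.5  0.1  0.7 -0.6 -0.1]
plunger [[ 624.16 -218.26   87.  ]] outlet [[ 498.77 -192.54    7.  ]] near home [[ 476.2  -272.26    0.  ]] mouth [[ 486.59 -236.75    0.  ]]
R tool cols [[ 0.9  -0.    0.45]
 [-0.45  0.    0.9 ]
 [-0.   -1.   -0.  ]]
```

```bash
cat >> h.py <<'E'
from scipy.spatial.transform import Rotation as Ro
def to(x,y,z,zang=None):
    s=ctrl.sense();M=Ro.from_quat(s["ee_rot"],scalar_first=True).as_matrix()
    a=np.degrees(np.arctan2(M[1,2],M[0,2]))
    print("t",round(s["time_s"],2),"pos",s["eef_pos"].round(1),"zang",a.round(2),"dp",(M.T@(np.array([x,y,z])-s["eef_pos"])).round(1),"roll",None if zang is None else np.radians(a-zang).round(3))
E
python3 - <<'E'
from h import *
to(380,-150,200,73.7); to(624.2,-218.3,160,73.7)
E
```

```text
t 1.3 pos [233.9 470.  253.3] zang 63.54 dp [ 407.    53.3 -490. ] roll -0.177
t 1.3 pos [233.9 470.  253.3] zang 63.54 dp [ 656.1   93.3 -442.3] roll -0.177
```

```bash
python3 -m crank '[{"dp":[20,3,-24],"roll":0,"gripper":255},{"dp":[45,6,-54],"roll":0,"gripper":255},{"dp":[70,9,-84],"roll":-0.03,"gripper":255},{"dp":[95,12,-114],"roll":-0.06,"gripper":255},{"dp":[120,15,-144],"roll":-0.1,"gripper":255},{"dp":[145,18,-174],"roll":-0.13,"gripper":255},{"dp":[170,22,-204],"roll":-0.16,"gripper":255},{"dp":[195,25,-234],"roll":-0.177,"gripper":255},{"dp":[220,28,-264],"roll":-0.177,"gripper":255},{"dp":[245,31,-294],"roll":-0.177,"gripper":255}]' 40
python3 - <<'E'
from h import *
to(380,-150,200,73.7)
E
```

```text
time_s: 2.13
eef_pos: [322.2, 95.9, 222.4]
ee_rot: [0.7, -0.7, 0.1, -0.101]
force: [1.1, 0.3, 1.5]
grip_width: -0.004
t 2.13 pos [322.2  95.9 222.4] zang 73.71 dp [ 124.5   22.5 -219.8] roll 0.0
```

```bash
python3 -m crank '[{"dp":[20,3,-35],"roll":0,"gripper":255},{"dp":[40,7,-70],"roll":0,"gripper":255},{"dp":[60,10,-105],"roll":0,"gripper":255},{"dp":[80,14,-140],"roll":0,"gripper":255},{"dp":[100,18,-175],"roll":0,"gripper":255},{"dp":[118,21,-205],"roll":0,"gripper":255},{"dp":[125,22,-220],"roll":0,"gripper":255},{"dp":[125,22,-220],"roll":0,"gripper":255}]'
python3 - <<'E'
from h import *
to(610,-217,170,73.7)
p=eyes.capture("wrist");save(p,"w1.png",s=1.2)
for n,z in dict(plunger_top=87,outlet=7,puck_4_center=49,bay=0).items():
    for r in models.spot_point(p,n)[:2]: print(n,round(r["confidence"],2),r["centre"],onz(p,r["centre"],z).round(1))
E
```

```text
time_s: 2.8
eef_pos: [380.7, -151.4, 200.0]
ee_rot: [-0.7, 0.7, -0.102, 0.102]
force: [-0.0, 0.8, -1.1]
grip_width: -0.001
t 2.8 pos [ 380.7 -151.4  200. ] zang 73.47 dp [238.5  30.    2.4] roll -0.004
bay 0.84 [165.4, 279.3] [ 472.1 -295.2    0. ]
bay 0.2 [446.8, 106.5] [369.6  47.    0. ]
```

View pics/w1.png

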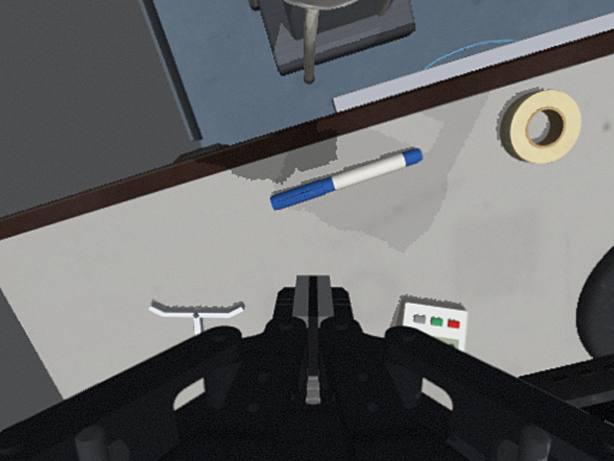

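```bash
python3 -m crank '[{"dp":[22,2,1],"roll":0,"gripper":255},{"dp":[50,5,1],"roll":0,"gripper":255},{"dp":[80,8,1],"roll":0,"gripper":255},{"dp":[110,11,2],"roll":0,"gripper":255},{"dp":[140,15,3],"roll":0,"gripper":255},{"dp":[170,20,4],"roll":0,"gripper":255},{"dp":[200,25,5],"roll":0,"gripper":255},{"dp":[230,30,5],"roll":0,"gripper":255},{"dp":[252,40,6],"roll":0,"gripper":255},{"dp":[252,50,6],"roll":0,"gripper":255}]'
python3 - <<'E'
from h import *
to(624.2,-218.3,112,73.7)
p=eyes.capture("top");q=eyes.capture("side")
a=cv2.resize(p["color"][100:230,240:360],None,fx=3,fy=3);b=cv2.resize(q["color"][130:260,240:360],None,fx=3,fy=3)
cv2.imwrite("pics/ab.png",np.hstack([a,b])[:,:,::-1])
E
```

```text
time_s: 3.88
eef_pos: [626.7, -212.9, 149.6]
ee_rot: [-0.7, 0.7, -0.099, 0.1]
force: [-0.1, 0.2, -0.9]
grip_width: 0.005
t 3.88 pos [ 626.7 -212.9  149.6] zang 73.8 dp [-0.9 37.6 -5.9] roll 0.002
```

View pics/ab.png

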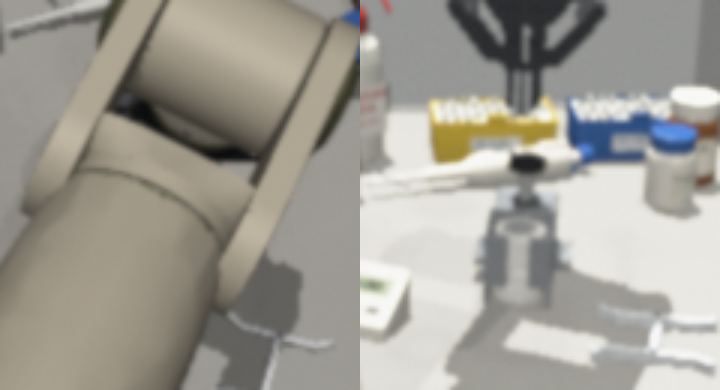

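```bash
python3 -m crank '[{"dp":[-1,12,-4],"roll":0,"gripper":255},{"dp":[-1,24,-4],"roll":0,"gripper":255},{"dp":[-1,34,-4],"roll":0,"gripper":255},{"dp":[-1,38,-4],"roll":0,"gripper":255},{"dp":[-1,40,-4],"roll":0,"gripper":255},{"dp":[-1,42,-4],"roll":0,"gripper":255},{"dp":[-1,44,-4],"roll":0,"gripper":255},{"dp":[-1,46,-4],"roll":0,"gripper":255},{"dp":[-1,48,-4],"roll":0,"gripper":255},{"dp":[-1,50,-4],"roll":0,"gripper":255}]'
```

```text
time_s: 4.82
eef_pos: [622.0, -217.1, 101.2]
ee_rot: [-0.7, 0.7, -0.1, 0.1]
force: [-3.5, 2.1, 6.6]
grip_width: -0.0
```

```bash
python3 -m crank '[{"dp":[0,2,0],"roll":0,"gripper":255},{"dp":[0,4,0],"roll":0,"gripper":255},{"dp":[0,6,0],"roll":0,"gripper":255},{"dp":[0,8,0],"roll":0,"gripper":255},{"dp":[0,10,0],"roll":0,"gripper":255},{"dp":[0,12,0],"roll":0,"gripper":255},{"dp":[0,14,0],"roll":0,"gripper":255},{"dp":[0,15,0],"roll":0,"gripper":255},{"dp":[0,16,0],"roll":0,"gripper":255},{"dp":[0,17,0],"roll":0,"gripper":255}]'
```

```text
time_s: 5.65
eef_pos: [622.0, -217.1, 84.4]
ee_rot: [-0.7, 0.7, -0.1, 0.1]
force: [-3.7, 3.1, 7.6]
grip_width: -0.0
```

```bash
python3 -m crank '[{"dp":[0,0.5,0],"roll":0,"gripper":255},{"dp":[0,1,0],"roll":0,"gripper":255},{"dp":[0,1.5,0],"roll":0,"gripper":255},{"dp":[0,2,0],"roll":0,"gripper":255},{"dp":[0,2.5,0],"roll":0,"gripper":255},{"dp":[0,2.5,0],"roll":0,"gripper":255}]'
```

```text
time_s: 6.15
eef_pos: [622.1, -217.1, 83.9]
ee_rot: [-0.7, 0.7, -0.1, 0.101]
force: [-9.5, 3.8, 20.2]
grip_width: 0.001
```

At the stop: the force rose to 20 N while z stalled at 84. Releasing.

```bash
python3 -m crank '[{"dp":[0,-3,0],"roll":0,"gripper":255},{"dp":[0,-8,0],"roll":0,"gripper":255},{"dp":[0,-14,0],"roll":0,"gripper":255},{"dp":[0,-20,0],"roll":0,"gripper":255},{"dp":[0,-26,0],"roll":0,"gripper":255},{"dp":[0,-34,0],"roll":0,"gripper":255},{"dp":[0,-46,0],"roll":0,"gripper":255},{"dp":[0,-62,0],"roll":0,"gripper":255},{"dp":[0,-75,0],"roll":0,"gripper":255},{"dp":[0,-75,0],"roll":0,"gripper":255}]'
python3 - <<'E'
from h import *
p=eyes.capture("wrist");q=eyes.capture("side")
for c,n in((p,"w"),(q,"s")):
  for l,z in dict(puck_1_center=7,outlet=7,bay=0,plunger_top=87,timer=0).items():
    for r in models.spot_point(c,l)[:4]: print(n,l,round(r["confidence"],2),np.round(r["centre"]),onz(c,r["centre"],z).round(1))
a=p["color"];b=cv2.resize(q["color"][160:260,240:360],None,fx=2.4,fy=2.4)
v=np.zeros((384,800,3),np.uint8);v[:,:512]=a;v[:240,512:]=b
cv2.imwrite("pics/ws.png",v[:,:,::-1])
E
```

```text
time_s: 6.98
eef_pos: [622.9, -217.8, 159.4]
ee_rot: [-0.699, 0.701, -0.099, 0.102]
force: [0.6, 0.3, 1.3]
grip_width: -0.001
w bay 0.61 [125.  35.] [ 473.  -290.9    0. ]
w plunger_top 0.66 [262. 218.] [ 627.4 -218.8   87. ]
w timer 0.57 [391.  18.] [522.1 -78.    0. ]
s puck_1_center 0.51 [289. 238.] [ 494.2 -189.3    7. ]
s outlet 0.76 [294. 238.] [ 491.2 -200.3    7. ]
s outlet 0.57 [339. 240.] [ 475.8 -297.4    7. ]
s outlet 0.17 [294. 220.] [ 582.2 -211.2    7. ]
s plunger_top 0.71 [296. 187.] [ 591.5 -215.7   87. ]
s timer 0.9 [240. 236.] [520.6 -80.6   0. ]
s timer 0.59 [288. 241.] [ 494.1 -187.5    0. ]
```

View pics/ws.png

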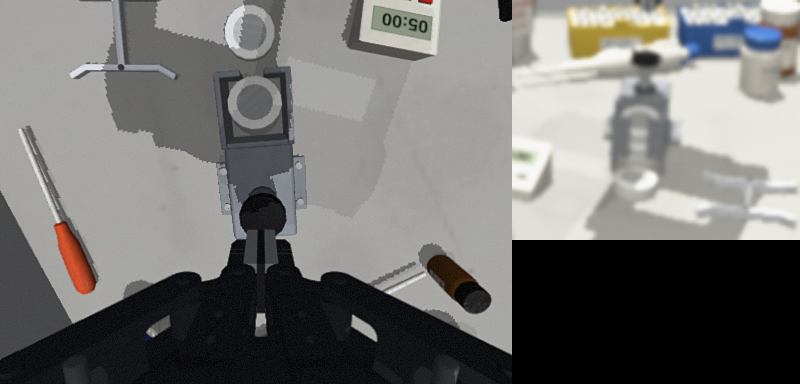

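The puck is out at wrist px (248,32), the plunger is up, and the rest of the stack is still in the magazine (top puck at (254,100)). Now I move back over the rest to look from close by.

Run:
```python
from h import *
p=eyes.capture("wrist")
for n,u,z in(("puck",(248,32),14),("farjunction",(121,67),10),("xbar",(117,10),10),("flare L",(73,76),10),("flareR",(176,76),10),("cap",(262,205),87)):print(n,onz(p,u,z).round(1))
to(530,-200,160,73.7);to(530,-170,160,73.7)
```

```text
puck [ 501.3 -192.1   14. ]
farjunction [ 496.  -297.7   10. ]
xbar [ 456.7 -284.5   10. ]
flare L [ 491.  -338.1   10. ]
flareR [ 515.1 -257.5   10. ]
cap [ 615.8 -214.7   87. ]
t 7.63 pos [ 621.9 -217.2  155.7] zang 73.68 dp [-93.   -4.3  -9.3] roll -0.0
t 7.63 pos [ 621.9 -217.2  155.7] zang 73.68 dp [-101.4   -4.3   19.5] roll -0.0
```

```bash
python3 -m crank '[{"dp":[-10,0,3],"roll":0,"gripper":255},{"dp":[-30,0,8],"roll":0,"gripper":255},{"dp":[-55,3,15],"roll":0,"gripper":255},{"dp":[-80,10,22],"roll":0,"gripper":255},{"dp":[-105,22,28],"roll":0,"gripper":255},{"dp":[-120,34,32],"roll":0,"gripper":255},{"dp":[-123,44,33],"roll":0,"gripper":255},{"dp":[-123,46,33],"roll":0,"gripper":255},{"dp":[-123,46,33],"roll":0,"gripper":255}]'
python3 - <<'E'
from h import *
p=eyes.capture("wrist");q=eyes.capture("side")
to(513.3,-151.5,26,73.7)
v=np.zeros((384,800,3),np.uint8);v[:,:512]=p["color"];v[:240,512:]=cv2.resize(q["color"][160:260,230:350],None,fx=2.4,fy=2.4)
cv2.imwrite("pics/ws2.png",v[:,:,::-1])
E
```

```text
time_s: 8.38
eef_pos: [513.2, -151.1, 109.7]
ee_rot: [0.7, -0.7, 0.1, -0.1]
force: [0.2, 0.4, 0.8]
grip_width: -0.004
t 8.48 pos [ 513.8 -151.5  110.4] zang 73.68 dp [-0.6 84.4 -0.2] roll -0.0
```

View pics/ws2.png

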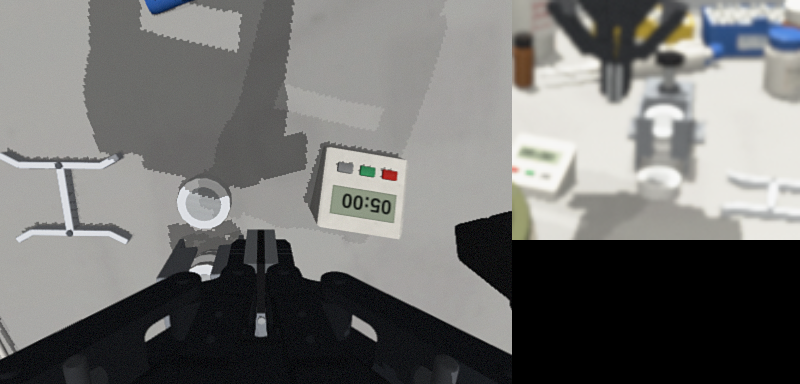

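The puck is at (203,203), the H junctions at (59,165) and (70,233) with mouth tips at (120,156) and (128,240), and the timer's left foot at about (310,215).

Run:
```python
from h import *
p=eyes.capture("wrist")
B={n:onz(p,u,z) for n,u,z in(("puck",(203,203),14),("jn",(59,165),10),("jf",(70,233),10),("tn",(120,156),10),("tf",(128,240),10),("timer1",(308,215),0),("timer2",(325,147),30))}
for k,v in B.items():print(k,v.round(1))
o=(B["jn"]+B["jf"])/2;e=B["jf"]-B["jn"];a=np.arctan2(e[1],e[0]);ex=np.array([np.cos(a),np.sin(a)]);ey=np.array([-ex[1],ex[0]])
print("bay",o,np.degrees(a),"len",np.hypot(*e[:2]))
for k in B:
    d=(B[k]-o)[:2];print(k,"bay frame",(d@ex).round(1),(d@ey).round(1))
s=ctrl.sense();d=(s["eef_pos"]-o)[:2];print("tcp",d@ex,d@ey)
```

```text
puck [ 503.  -192.7   14. ]
jn [ 446.9 -285.2   10. ]
jf [ 498.1 -301.2   10. ]
tn [ 453.6 -239.6   10. ]
tf [ 516.2 -260.    10. ]
timer1 [ 539.5 -120.1    0. ]
timer2 [485.2 -99.7  30. ]
bay [ 472.49676369 -293.2396698    10.        ] -17.37588493862191 len 53.58420308892707
puck bay frame -0.9 105.1
jn bay frame -26.8 -0.0
jf bay frame 26.8 -0.0
tn bay frame -34.1 45.6
tf bay frame 31.8 44.8
timer1 bay frame 12.2 185.3
timer2 bay frame -45.7 188.5
tcp -2.90768195230398 147.6144497848427
```

```bash
python3 -m crank '[{"dp":[2,12,0],"roll":0.013,"gripper":255},{"dp":[2,30,0],"roll":0.013,"gripper":255},{"dp":[2,50,0],"roll":0.013,"gripper":255},{"dp":[2,65,0],"roll":0.013,"gripper":255},{"dp":[2,76,0],"roll":0.013,"gripper":255},{"dp":[2,82,0],"roll":0.013,"gripper":255},{"dp":[2,84,0],"roll":0.013,"gripper":255},{"dp":[2,84,0],"roll":0.013,"gripper":255}]' && python3 -m crank '[{"dp":[0,0,-2],"roll":0,"gripper":255},{"dp":[0,0,-4],"roll":0,"gripper":255},{"dp":[0,0,-6],"roll":0,"gripper":255},{"dp":[0,0,-9],"roll":0,"gripper":255},{"dp":[0,0,-12],"roll":0,"gripper":255},{"dp":[0,0,-15],"roll":0,"gripper":255},{"dp":[0,0,-18],"roll":0,"gripper":255},{"dp":[0,0,-21],"roll":0,"gripper":255},{"dp":[0,0,-24],"roll":0,"gripper":255},{"dp":[0,0,-27],"roll":0,"gripper":255}]'
python3 - <<'E'
from h import *
p=eyes.capture("wrist");save(p,"w3.png",s=1.2)
o=np.array([472.5,-293.2]);a=np.radians(-17.2);ex=np.array([np.cos(a),np.sin(a)]);ey=np.array([-ex[1],ex[0]])
s=ctrl.sense();d=s["eef_pos"][:2]-o;print("tcp bay",d@ex,d@ey)
for r in models.spot_point(p,"puck_1_center")[:2]:
    w=onz(p,r["centre"],7);d=w[:2]-o;print(r,w,d@ex,d@ey)
E
```

```text
time_s: 9.2
eef_pos: [515.2, -151.6, 25.7]
ee_rot: [-0.699, 0.699, -0.105, 0.105]
force: [0.3, 0.1, 0.6]
grip_width: 0.0
time_s: 10.03
eef_pos: [507.0, -177.7, 25.9]
ee_rot: [-0.699, 0.699, -0.105, 0.105]
force: [-0.0, 0.2, 1.3]
grip_width: -0.002
tcp bay -1.1452696503216073 120.11107588918334
{'centre': [190.9, 248.1], 'confidence': 0.82} [ 496.36368861 -210.66282043    7.        ] -1.6104430583646352 85.90266654051996
```

View pics/w3.png

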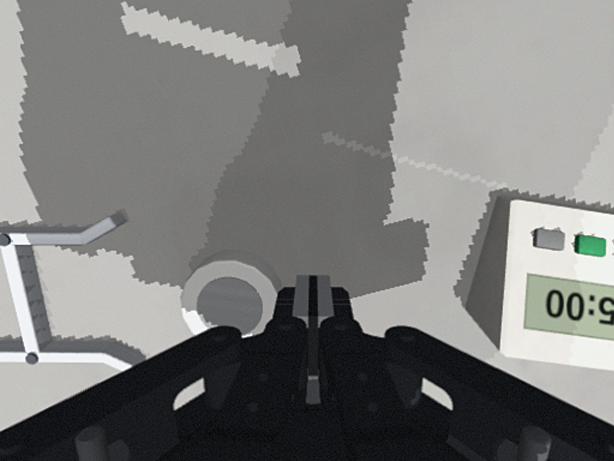

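The fingers are against the puck (centre at about (225,300) in the view), and it lies on the pocket axis. Continuing the push.

```bash
python3 -m crank '[{"dp":[0,0,-3],"roll":0,"gripper":255},{"dp":[0,0,-7],"roll":0,"gripper":255},{"dp":[0,0,-11],"roll":0,"gripper":255},{"dp":[0,0,-15],"roll":0,"gripper":255},{"dp":[0,0,-19],"roll":0,"gripper":255},{"dp":[0,0,-23],"roll":0,"gripper":255},{"dp":[0,0,-27],"roll":0,"gripper":255},{"dp":[0,0,-31],"roll":0,"gripper":255},{"dp":[0,0,-35],"roll":0,"gripper":255},{"dp":[0,0,-39],"roll":0,"gripper":255}]' && python3 -m crank '[{"dp":[0,0,-3],"roll":0,"gripper":255},{"dp":[0,0,-6],"roll":0,"gripper":255},{"dp":[0,0,-9],"roll":0,"gripper":255},{"dp":[0,0,-11],"roll":0,"gripper":255},{"dp":[0,0,-13],"roll":0,"gripper":255},{"dp":[0,0,-15],"roll":0,"gripper":255},{"dp":[0,0,-17],"roll":0,"gripper":255},{"dp":[0,0,-19],"roll":0,"gripper":255},{"dp":[0,0,-20],"roll":0,"gripper":255}]'
cat > chk.py <<'E'
from h import *
p=eyes.capture("wrist");q=eyes.capture("side")
o=np.array([472.5,-293.2]);a=np.radians(-17.2);ex=np.array([np.cos(a),np.sin(a)]);ey=np.array([-ex[1],ex[0]])
s=ctrl.sense();d=s["eef_pos"][:2]-o;print(s["time_s"],"tcp bay",d@ex,d@ey,s["force"])
for c in(p,q):
  for l,z in(("puck_1_center",7),("bay",0)):
   for r in models.spot_point(c,l)[:2]:
    w=onz(c,r["centre"],z);d=w[:2]-o;print(l,r,w.round(1),d@ex,d@ey)
E
python3 chk.py
```

```text
time_s: 10.97
eef_pos: [495.5, -215.0, 25.8]
ee_rot: [-0.699, 0.699, -0.105, 0.105]
force: [-0.6, -0.0, 0.5]
grip_width: -0.002
time_s: 11.72
eef_pos: [489.7, -234.0, 25.8]
ee_rot: [-0.699, 0.699, -0.105, 0.105]
force: [0.4, 1.2, -0.8]
grip_width: 0.0
11.8167 tcp bay -1.0318283580629655 61.70876776966003 [-0.64003904  0.44418471 -0.10784928]
puck_1_center {'centre': [193.3, 249.1], 'confidence': 0.87} [ 479.9 -266.     7. ] -0.953616600843998 28.132241699538017
bay {'centre': [140.1, 244.5], 'confidence': 0.76} [ 472.2 -294.1    0. ] -0.004834053822895381 -0.9947696357106407
puck_1_center {'centre': [238.2, 239.0], 'confidence': 0.27} [496.  -76.2   7. ] -41.66214501026049 214.22732356039376
bay {'centre': [338.2, 241.7], 'confidence': 0.69} [ 482.3 -297.1    0. ] 10.517051124601638 -0.7992835098688459
```

```bash
python3 -m crank '[{"dp":[0,0,-1],"roll":0,"gripper":255},{"dp":[0,0,-2],"roll":0,"gripper":255},{"dp":[0,0,-3],"roll":0,"gripper":255},{"dp":[0,0,-4],"roll":0,"gripper":255},{"dp":[0,0,-4],"roll":0,"gripper":255}]' && python3 -m crank '[{"dp":[0,0,-0.5],"roll":0,"gripper":255},{"dp":[0,0,-1],"roll":0,"gripper":255},{"dp":[0,0,-1],"roll":0,"gripper":255}]'
```

```text
time_s: 12.43
eef_pos: [488.6, -237.8, 25.8]
ee_rot: [-0.699, 0.699, -0.105, 0.105]
force: [0.1, 0.3, 0.2]
grip_width: 0.002
time_s: 12.68
eef_pos: [488.3, -238.6, 25.8]
ee_rot: [-0.699, 0.699, -0.105, 0.105]
force: [-0.9, 0.6, 0.2]
grip_width: 0.0
```

```bash
python3 -m crank '[{"dp":[0,0,-0.5],"roll":0,"gripper":255},{"dp":[0,0,-1],"roll":0,"gripper":255},{"dp":[0,0,-1],"roll":0,"gripper":255}]' && python3 -m crank '[{"dp":[0,0,-0.5],"roll":0,"gripper":255},{"dp":[0,0,-1],"roll":0,"gripper":255},{"dp":[0,0,-1],"roll":0,"gripper":255}]'; python3 chk.py
```

```text
time_s: 12.93
eef_pos: [488.0, -239.2, 25.8]
ee_rot: [0.699, -0.699, 0.105, -0.105]
force: [0.4, 2.6, 0.2]
grip_width: 0.002
time_s: 13.18
eef_pos: [487.8, -239.6, 25.7]
ee_rot: [0.7, -0.699, 0.105, -0.105]
force: [2.2, 6.5, 1.3]
grip_width: -0.002
13.2833 tcp bay -1.2513243335267894 55.71480275259268 [1.76051159 6.53903095 1.56732767]
puck_1_center {'centre': [192.9, 248.8], 'confidence': 0.76} [ 477.7 -271.7    7. ] -1.3981528753937196 22.063314970736705
bay {'centre': [151.2, 244.0], 'confidence': 0.72} [ 471.6 -294.     0. ] -0.6129633258394422 -1.0263590879086513
puck_1_center {'centre': [328.0, 240.1], 'confidence': 0.55} [ 478.8 -272.7    7. ] -0.023369184961313537 21.418394888034797
bay {'centre': [338.3, 240.6], 'confidence': 0.8} [ 487.1 -298.5    0. ] 15.547832072288848 -0.7083240135638259
bay {'centre': [342.2, 198.8], 'confidence': 0.44} [ 712.5 -364.4    0. ] 250.32496027433032 2.9556510740586823
```

```bash
python3 -m crank '[{"dp":[0,0,3],"roll":0,"gripper":255},{"dp":[0,0,8],"roll":0,"gripper":255},{"dp":[0,0,14],"roll":0,"gripper":255},{"dp":[0,-4,16],"roll":0,"gripper":255},{"dp":[0,-20,16],"roll":0,"gripper":255},{"dp":[0,-45,16],"roll":0,"gripper":255},{"dp":[0,-75,16],"roll":0,"gripper":255},{"dp":[0,-100,16],"roll":0,"gripper":255},{"dp":[0,-110,16],"roll":0,"gripper":255},{"dp":[0,-110,16],"roll":0,"gripper":255}]'; python3 chk.py
python3 - <<'E'
from h import *
p=eyes.capture("wrist");q=eyes.capture("side")
v=np.zeros((384,800,3),np.uint8);v[:,:512]=p["color"];v[:240,512:]=cv2.resize(q["color"][160:260,240:360],None,fx=2.4,fy=2.4)
cv2.imwrite("pics/ws4.png",v[:,:,::-1])
E
```

```text
time_s: 14.32
eef_pos: [493.3, -225.6, 138.1]
ee_rot: [-0.698, 0.7, -0.103, 0.106]
force: [0.0, -0.7, 0.7]
grip_width: 0.003
14.4167 tcp bay -1.4968723578636993 71.07227125317954 [-0.9047602   0.42401907 -0.35952723]
puck_1_center {'centre': [201.0, 187.8], 'confidence': 0.59} [ 478.  -273.8    7. ] -0.5114833478492432 20.141851406899374
bay {'centre': [176.3, 185.1], 'confidence': 0.82} [ 470.8 -295.3    0. ] -0.9595523658282765 -2.5116806447658018
puck_1_center {'centre': [326.7, 238.7], 'confidence': 0.52} [ 485.2 -271.2    7. ] 5.6132246373189165 24.757800791919944
bay {'centre': [338.4, 241.5], 'confidence': 0.66} [ 483.2 -297.7    0. ] 11.520689905352535 -1.178664515237638
```

View pics/ws4.png

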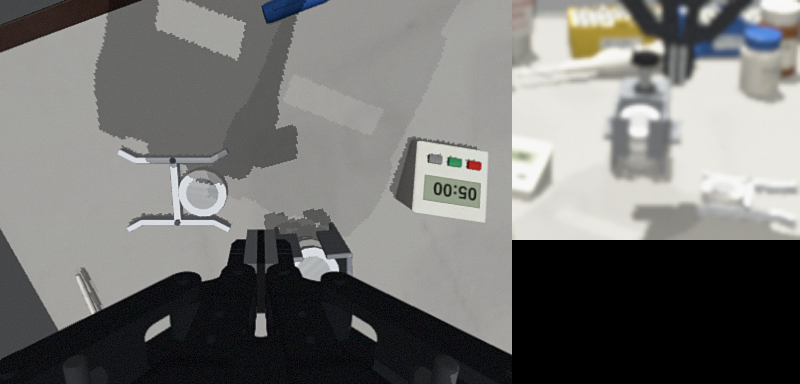

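The puck at (203,192) touches the crossbar at (178,190). The plunger is up, the timer has not moved, and the hand is clear. Handing in.

```bash
python3 -c "
from rig import ctrl
print(ctrl.finish_job(), ctrl.sense()['time_s'])"
```

```text
the job is handed in; nothing more can be done
the job is handed in; nothing more can be done
```

I pressed the grey dispenser's plunger once, slowly, down to its stop (force rose to 20 N as it stalled) and released it. One puck came out. I then pushed it with the closed fingers about 82 mm into the near pocket of the H-shaped rest, until it pressed against the crossbar with about 7 N. The job was handed in at about 14.5 s.

**Final checks:**
- **Puck home:** the close-up view shows the puck touching the crossbar. The wrist camera's detections put its centre about 22.7 mm from the rest's origin, against 23 mm nominal.
- **Dispenser:** the plunger is back up and the remaining pucks are in the magazine, though I did not count them one by one.
- **Bystanders:** the timer looks undisturbed. I saw no sign of contact with anything else, but did not check each of the other objects one by one.
- **Robot:** the hand was clear, with the fingertips about 115 mm above the worktop.

**Disagreement:** the side camera's detections of the puck and the rest scatter by several mm, so I relied on the wrist view and the contact force.

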